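Clear a finished print run: snap lids home, tray the boxes, sweep off the scrap

TASK

Finish this print run: press every box's white lid fully home and stand the boxes upright on the floor of the grey tray, every yellow tab pointing to the tray's yellow wall. Sweep all green scrap off the build plate into the red bin with the sweep block (do not pick scrap up in the gripper), and stand the block back on its black mat, lengthwise and within the mat's edges. Leave the other things on the bench where they are.

Things in the scene. Friction and masses are not known exactly. Their poses are not given: they have to be found in the camera images.
- bed: Build platform, fixed: dark plate on a white base, 180 (x) x 310 (y) mm, flat top at 40 mm. Origin: centre of underside. Along both long edges (x = +-86 mm) a strip 8 mm wide stands 10 mm above the top, leaving a lane 164 mm wide; both short ends (y = +-155) are open. Off one end stands the tray, off the other, 3 mm away, the bin; which is which varies. All three have the same yaw.
- tray: Parts tray, fixed on the table off one open end of the bed: grey, 270 (x) x 80 (y) mm, floor 5 mm thick, walls 5 mm thick and 13 mm high in all; inside 260 x 70 mm. The long wall on its +y side is yellow. Origin: centre of its underside.
- bin: Red scrap bin, fixed on the table at the other open end of the bed: open-topped, 200 (x) x 120 (y) x 32 mm high, walls 4 mm; its rim lies 8 mm below the bed's top, its near wall 3 mm from the bed's end. Origin: centre of its underside.
- mat: Black rubber parking mat, fixed, 160 (x) x 80 (y) x 4 mm, on the table to the left or right of the work. Origin: centre of its underside.
- sweeper: Sweep block, loose, 0.22 kg, standing on the mat: a foot 110 (x) x 34 (y) x 28 mm high (black rubber below, orange above) with an upright black handle at its middle, 34 (x) x 26 (y) mm, from 28 to 90 mm height. Sweeps with its 110 mm long faces, moving along its own y. Origin: centre of its underside.
- box1: Blue printed box, loose, about 62 g with its lid, standing on the bed, 40 x 40 x 45 mm without the lid; a yellow tab, 16 mm wide and 10 mm high, sticks out 9 mm from its +x face at 26 mm height. Grip the blue part across its y faces. Origin: centre of its underside, z up. Absent in some starts.
- box1_tab (a point): Outer end of the yellow tab of box1, 28 mm from the box's axis along its x, 26 mm above its underside.
- lid1 (a joint): White snap lid of box1 (captive), 32 x 32 x 10 mm, slides straight up and down on the box: 0 is fully home (lid top 55 mm above the box's underside), 0.012 m is its highest; starts 6 to 11 mm up, showing an orange neck. Held by a stiff snap fit: stays where it is, takes about 6 N to push; press down on the middle of its top.
- box2: Blue printed box, loose, about 62 g with its lid, standing on the bed, 40 x 40 x 45 mm without the lid; a yellow tab, 16 mm wide and 10 mm high, sticks out 9 mm from its +x face at 26 mm height. Grip the blue part across its y faces. Origin: centre of its underside, z up. Absent in some starts.
- box2_tab (a point): Outer end of the yellow tab of box2, 28 mm from the box's axis along its x, 26 mm above its underside.
- lid2 (a joint): White snap lid of box2 (captive), 32 x 32 x 10 mm, slides straight up and down on the box: 0 is fully home (lid top 55 mm above the box's underside), 0.012 m is its highest; starts 6 to 11 mm up, showing an orange neck. Held by a stiff snap fit: stays where it is, takes about 6 N to push; press down on the middle of its top.
- box3: Blue printed box, loose, about 62 g with its lid, standing on the bed, 40 x 40 x 45 mm without the lid; a yellow tab, 16 mm wide and 10 mm high, sticks out 9 mm from its +x face at 26 mm height. Grip the blue part across its y faces. Origin: centre of its underside, z up. Absent in some starts.
- box3_tab (a point): Outer end of the yellow tab of box3, 28 mm from the box's axis along its x, 26 mm above its underside.
- lid3 (a joint): White snap lid of box3 (captive), 32 x 32 x 10 mm, slides straight up and down on the box: 0 is fully home (lid top 55 mm above the box's underside), 0.012 m is its highest; starts 6 to 11 mm up, showing an orange neck. Held by a stiff snap fit: stays where it is, takes about 6 N to push; press down on the middle of its top.
- box4: Blue printed box, loose, about 62 g with its lid, standing on the bed, 40 x 40 x 45 mm without the lid; a yellow tab, 16 mm wide and 10 mm high, sticks out 9 mm from its +x face at 26 mm height. Grip the blue part across its y faces. Origin: centre of its underside, z up. Absent in some starts.
- box4_tab (a point): Outer end of the yellow tab of box4, 28 mm from the box's axis along its x, 26 mm above its underside.
- lid4 (a joint): White snap lid of box4 (captive), 32 x 32 x 10 mm, slides straight up and down on the box: 0 is fully home (lid top 55 mm above the box's underside), 0.012 m is its highest; starts 6 to 11 mm up, showing an orange neck. Held by a stiff snap fit: stays where it is, takes about 6 N to push; press down on the middle of its top.
- scrap1: Green lump of printed support scrap, loose, about 12 g, 18 to 22 mm long, 10 to 18 mm wide and 12 to 20 mm high, lying on the bed. Origin: in its underside near its middle. Absent in some starts.
- scrap2: Green lump of printed support scrap, loose, about 12 g, 18 to 22 mm long, 10 to 18 mm wide and 12 to 20 mm high, lying on the bed. Origin: in its underside near its middle. Absent in some starts.
- scrap3: Green lump of printed support scrap, loose, about 12 g, 18 to 22 mm long, 10 to 18 mm wide and 12 to 20 mm high, lying on the bed. Origin: in its underside near its middle. Absent in some starts.
- scrap4: Green lump of printed support scrap, loose, about 12 g, 18 to 22 mm long, 10 to 18 mm wide and 12 to 20 mm high, lying on the bed. Origin: in its underside near its middle. Absent in some starts.
- holder: Bystander, fixed: orange pen and tool holder, 80 x 70 x 40 mm, with pens up to 116 mm high; at the side away from the mat. Origin: centre of underside.
- spool: Bystander, loose: cardboard sample spool lying flat, 84 mm across, 32 mm high, beyond the bed. Origin: centre of underside.
- glue: Bystander, loose: jar with green cap, 36 mm across, 70 mm high, beyond the bed. Origin: centre of underside.
There are look-alikes about, which are no part of the job. Of the things shaped like the mat, the black one is meant.

How it is judged:
By the outcome, as a careful person would: the job done as asked, in the order asked, and still so for the second after the job is handed in, with the robot touching nothing.
Of box1, box2, box3, box4 only 3 to 4 are there at a start; the rules pass over those that are not, and their reading is None.
Of scrap1, scrap2, scrap3, scrap4 only 2 to 4 are there at a start; the rules pass over those that are not, and their reading is None.
At some moment in a run one of box1, box2, box3, box4, scrap1, scrap2, scrap3, scrap4 may be knocked a few centimetres aside while the robot is not near it.
It also fails if it takes over 210 s, if anything falls off the work surface, if the arm or the gripper's body presses on something with over 40 N, if the wrist force passes 120 N, or if a joint passes its speed limit or range.

ROBOT

A 6-joint arm with a two-finger parallel gripper is mounted at the origin on the work surface. World frame = base frame: x ahead of the robot, y to its left, z up, the work surface at z = 0. Lengths are in m, angles in degrees, forces in N, time in s.
With the tool pointing down it reaches from about 0.4 to 0.825 m from the base axis. Payload 7 kg.
Tool frame: the origin (TCP) lies midway between the tips of the shut fingers; the grasp point (between the pads) lies 19 mm behind it; z points along the fingers, y is the direction in which the jaws open and shut (so a half turn about z gives the same grasp; the last joint's range is limited). The gripper opens to 88 mm and grips with 3 to 60 N. Pads are 19 mm wide; open, the fingers measure 130 mm over their backs; the gripper's body (78 mm by 193 mm) begins 47 mm behind the grasp point.
Start: joints at [-52.305, 20.546, 0.682, 0, -70.136, -16.507], TCP at [0.244, -0.629, 0.227] pointing down, gripper open.
Joint ranges: [-176.03, 176.03], [-82.01, 121.73], [-58.28, 71.71], [-173.87, 95.51], [-174.79, -0.11], [-173.66, 173.66]. Speed limits (degrees/s): [136.94, 136.94, 172.46, 180, 180, 180].

INTERFACE

Orientations are given as a 3x3 rotation matrix whose columns are the frame's x, y, z axes.
In Python, from rig import robot gives the robot as it stands. Calls block until the motion is done:
- robot.goto(position, orientation): joint-space move of the TCP to a pose.
- robot.servo_line(position, ori=None, speed=0.15): straight line of the TCP; ori=None keeps the orientation; speed is the mean speed in m/s.
- robot.movej(angles): joint-space move.
- robot.move_gripper(opening): opening from 0.0 (shut) to 1.0 (fully open); the grip force is fixed at half the most; returns when the fingers have stopped.
- robot.dwell(seconds).
- robot.ik(position, orientation): joint angles nearest the present ones, or None.
- robot.grab_frame(name): name is "scene" or "side" or "wrist"; returns (picture, depth): 384x512x3 uint8, red, green, blue; 384x512 float32, m along the optical axis (not along the pixel's ray), 0 where there is no reading.
- robot.camera_info(name): a dict with "vfov" (degrees; the focal length in pixels is half the picture's height over the tangent of half this angle, whatever the lens; pixels are square), "cx", "cy" (the principal point, pixels), "view" (4x4, takes a point from world to camera coordinates); the wrist camera has in their place "T_tool_cam" (4x4, takes a point from camera to tool coordinates, whose origin is the TCP and whose axes are the flange's). Camera axes: x right, y down, z forward; pixel columns grow to the right and rows downward; lengths in m; the calibration is good to about 2 mm. The wrist camera is an equidistant fisheye: a pixel r from the principal point sees the ray r / f radians off the axis. A picture is of the moment at which its call begins: read the wrist's pose just before it. camera_info takes no time and is no camera call.
A pose or a line that the arm cannot do raises robot.Unreachable and nothing moves.
- robot.job_done(): hands the job in, once; it reports no verdict.
Readings, each from a call of its own:
- robot.read_t(): time.
- robot.read_qpos(): joint angles.
- robot.read_qvel(): joint speeds.
- robot.read_effort(): joint torques, N m.
- robot.read_position(): TCP position.
- robot.read_tcp_rot(): TCP orientation.
- robot.read_force(): force on the tool from outside, world axes, zero at the start.
- robot.read_ft_torque(): the same for the moment, N m.
- robot.read_grip_width(): opening from 0.0 (shut) to 1.0 (fully open).
Only numpy, scipy, OpenCV 4.12 (cv2) and the standard library are available. Lean on these libraries where they do the work, as an engineer would, in place of code of your own. Each camera call takes 0.05 s, during which the arm holds its last target.

## Working session

There is one attempt and no reset: what is moved stays moved. The work goes in short steps, each a Python script; the robot and the scene stay as the last script left them, time stands still between calls to the robot, and variables do not carry over. Pictures are saved under pics/ and viewed, and the job is handed in when it is done.

```bash
ls; mkdir -p pics
python3 - <<'E'
from rig import robot
import cv2
print(robot.read_t(), robot.read_tcp_rot(), robot.read_position())
for n in ["scene","side","wrist"]:
    p,d=robot.grab_frame(n); cv2.imwrite(f"pics/{n}0.png",p[:,:,::-1]); i=robot.camera_info(n)
    print(n,{k:(v.round(4).tolist() if hasattr(v,'round') and hasattr(v,'tolist') else v) for k,v in i.items()})
E
```

```text
pics
0.0 [[-9.32429179e-01 -3.61351958e-01 -7.66953900e-04]
 [-3.61352730e-01  9.32427998e-01  1.49434050e-03]
 [ 1.75146425e-04  1.67050757e-03 -9.99998589e-01]] [ 0.24377842 -0.62893046  0.22561702]
scene {'vfov': 57.76282639608432, 'cx': 252.00973890762018, 'cy': 194.49510641694891, 'view': [[0.6124, 0.7904, -0.0128, -0.3641], [0.5821, -0.4619, -0.6692, -0.214], [-0.5349, 0.4024, -0.743, 1.3914], [0.0, 0.0, 0.0, 1.0]]}
side {'vfov': 45.77820821930447, 'cx': 260.29213135252945, 'cy': 184.87518524814197, 'view': [[-0.7001, -0.7139, -0.0175, 0.4042], [-0.5063, 0.5135, -0.6928, 0.2534], [0.5036, -0.4762, -0.7209, 1.1275], [0.0, 0.0, 0.0, 1.0]]}
wrist {'vfov': 65.70646984690485, 'cx': 255.68909807290353, 'cy': 191.6222480043373, 'T_tool_cam': [[-0.0013, -0.9603, -0.2791, 0.0766], [1.0, -0.0011, -0.0011, 0.0004], [0.0008, -0.2791, 0.9603, -0.1588], [0.0, 0.0, 0.0, 1.0]]}
```

View pics/scene0.png

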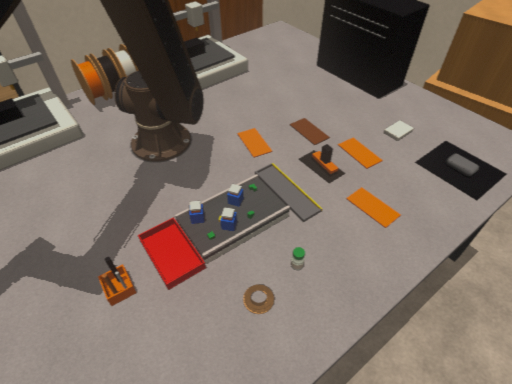

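View pics/side0.png

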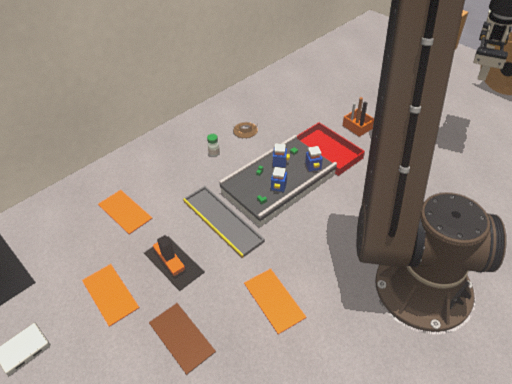

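View pics/wrist0.png

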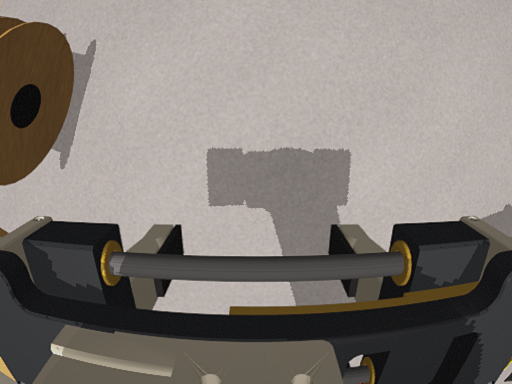

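The images show three blue boxes at scene (196,210), (229,217) and (235,194), green scrap near (211,235), (250,213) and (253,187), the sweeper on the black mat near (322,162), and the tray, bin, spool, glue and holder. Orange and brown mats are look-alikes. Next I'll measure their positions.

```bash
cat > h.py <<'E'
import numpy as np, cv2
from rig import robot
def cam(n):
    """picture, depth, world xyz per pixel (via depth), plus ray origin/dirs"""
    i=robot.camera_info(n)
    if n=="wrist":
        T=np.eye(4);T[:3,:3]=robot.read_tcp_rot();T[:3,3]=robot.read_position()
        M=T@np.array(i["T_tool_cam"])
    else: M=np.linalg.inv(np.array(i["view"]))
    p,d=robot.grab_frame(n)
    f=192/np.tan(np.radians(i["vfov"]/2))
    v,u=np.mgrid[0:384,0:512].astype(float)
    x=(u-i["cx"])/f;y=(v-i["cy"])/f
    if n=="wrist":
        r=np.hypot(x,y)+1e-12; s=np.tan(np.minimum(r,1.5))/r; x=x*s;y=y*s
    dirs=np.stack([x,y,np.ones_like(x)],-1)@M[:3,:3].T
    o=M[:3,3]
    P=o+dirs*d[...,None]; P[d==0]=np.nan
    return p,d,P,o,dirs
def plane(o,dirs,z): return o+dirs*((z-o[2])/dirs[...,2])[...,None]
def hsv(p): return cv2.cvtColor(p,cv2.COLOR_RGB2HSV)
R={'blue':((105,120,40),(130,255,255)),'green':((45,100,40),(80,255,255)),'yellow':((24,120,90),(34,255,255)),
'red':((0,220,90),(3,255,255)),'orange':((5,180,100),(18,255,255)),'white':((0,0,190),(180,35,255)),'black':((0,0,0),(180,90,45))}
def mask(p,c): return cv2.inRange(hsv(p),*[np.array(a) for a in R[c]])>0
def blobs(m,amin=15):
    n,l,s,c=cv2.connectedComponentsWithStats(m.astype(np.uint8))
    return [(l==k,s[k,4],c[k]) for k in range(1,n) if s[k,4]>=amin]
def rot(yaw):  # tool down, tool y axis (jaw) at yaw+90deg: x=(cos,sin)
    a=np.radians(yaw);c,s=np.cos(a),np.sin(a)
    return np.array([[c,s,0],[s,-c,0],[0,0,-1.]])
E
python3 - <<'E'
from h import *
for n in ["scene","side"]:
    p,d,P,o,D=cam(n)
    print(n,o)
    for c in R:
        for m,a,ce in blobs(mask(p,c),12):
            q=P[m]; q=q[~np.isnan(q[:,0])]
            if len(q)<5 : print(c,a,ce,'nodepth');continue
            print(c,a,ce.round(),'med',np.median(q,0).round(3),'lo',np.percentile(q,3,0).round(3),'hi',np.percentile(q,97,0).round(3))
E
```

```text
scene [ 1.09175634 -0.37088129  0.88590942]
blue 124 [234. 198.] med [0.482 0.016 0.072] lo [0.466 0.005 0.046] hi [0.496 0.048 0.086]
blue 67 [197. 213.] med [ 0.47  -0.11   0.083] lo [ 0.425 -0.126  0.04 ] hi [ 0.481 -0.083  0.087]
blue 132 [228. 223.] med [ 0.551 -0.055  0.076] lo [ 0.538 -0.067  0.047] hi [ 0.564 -0.026  0.087]
green 28 [253. 186.] med [0.463 0.105 0.053] lo [0.452 0.096 0.044] hi [0.476 0.111 0.057]
green 26 [250. 213.] med [0.552 0.027 0.057] lo [0.533 0.019 0.04 ] hi [0.558 0.041 0.062]
green 38 [211. 235.] med [ 0.541 -0.111  0.05 ] lo [ 0.526 -0.117  0.042] hi [ 0.549 -0.102  0.054]
green 93 [298. 252.] med [0.751 0.04  0.07 ] lo [0.738 0.027 0.065] hi [0.765 0.054 0.072]
yellow 119 [296. 186.] med [0.528 0.248 0.012] lo [0.393 0.241 0.006] hi [0.64  0.257 0.015]
red 1360 [170. 250.] med [ 0.481 -0.221  0.004] lo [ 0.405 -0.271  0.   ] hi [ 0.556 -0.173  0.007]
orange 374 [90. 75.] med [-0.392 -0.087  0.149] lo [-0.459 -0.116  0.098] hi [-0.37  -0.062  0.175]
orange 492 [254. 142.] med [0.243 0.284 0.003] lo [0.166 0.242 0.   ] hi [0.313 0.326 0.007]
orange 
[... 22155 characters left out ...]
395] hi [ 0.277 -0.581  0.457]
black 227 [496.  35.] med [ 0.24  -0.615  0.348] lo [ 0.219 -0.624  0.327] hi [ 0.254 -0.562  0.375]
black 428 [421.  75.] med [0.136 0.038 0.565] lo [0.123 0.024 0.518] hi [0.149 0.053 0.606]
black 56 [491.  55.] med [ 0.212 -0.539  0.329] lo [ 0.179 -0.552  0.326] hi [ 0.245 -0.526  0.332]
black 111 [507.  69.] med [ 0.253 -0.916  0.095] lo [ 0.237 -0.923  0.077] hi [ 0.269 -0.909  0.12 ]
black 278 [409. 139.] med [0.111 0.071 0.46 ] lo [0.097 0.057 0.411] hi [0.123 0.086 0.499]
black 341 [397. 206.] med [0.079 0.112 0.331] lo [0.066 0.092 0.267] hi [0.097 0.126 0.391]
black 123 [414. 257.] med [0.019 0.092 0.202] lo [0.01  0.083 0.166] hi [0.031 0.098 0.238]
```

Run:
```python
import cv2
a=cv2.imread('pics/scene0.png')[150:300,120:360]
cv2.imwrite('pics/c1.png',cv2.resize(a,None,fx=3.3,fy=3.3,interpolation=cv2.INTER_CUBIC))
a=cv2.imread('pics/side0.png')[100:300,130:380]
cv2.imwrite('pics/c2.png',cv2.resize(a,None,fx=3,fy=3,interpolation=cv2.INTER_CUBIC))
```

```text
(no output)
```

View pics/c1.png

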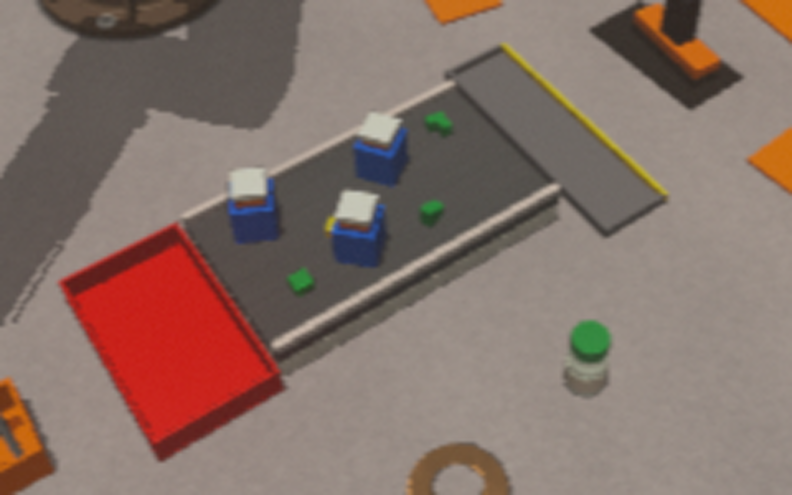

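View pics/c2.png

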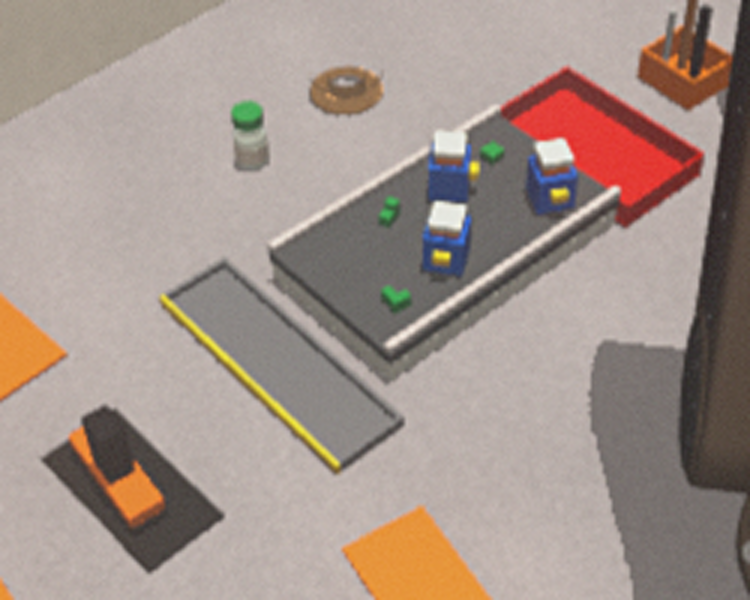

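Fixtures are roughly at yaw 0: the bed near (0.505, 0.0), the bin at -y, and the tray at y≈0.21 with its yellow wall on the far +y side. There are three boxes and three scraps. Candidates for the mat:

| Candidate | Position in scene image | Notes |
|---|---|---|
| Black mat | (322,165) | The sweeper stands on it |
| Orange mats | (254,142), (360,153), (373,207) | Look-alikes |
| Brown mat | (309,131) | Look-alike |
| Large black pad | (461,170) | About 0.2 m deep and carries a mouse; out of reach and the wrong size |

The enlarged crop confirms the black mat holding the sweeper. Next I'll take a closer look with the wrist camera.

Run:
```python
from h import *
for yaw in (0,90,180,-90):
    print(yaw, robot.ik([0.5,0.0,0.3],rot(yaw)))
p=[0.5,-0.13,0.30]
robot.goto(p,rot(90)); print(robot.read_t(),robot.read_position())
p,d,P,o,D=cam("wrist"); cv2.imwrite("pics/w1.png",p[:,:,::-1]); np.savez("w1.npz",p=p,d=d,P=P,o=o,D=D)
print(o)
```

```text
0 [ 22.55685401   1.38493965 -13.89606118   0.         -74.71899916
  67.44314599]
90 [ 22.55685401   1.38493965 -13.89606118   0.         -74.71899916
 157.44314599]
180 [  22.55685401    1.38493965  -13.89606118    0.          -74.71899916
 -112.55685401]
-90 [ 22.55685401   1.38493965 -13.89606118   0.         -74.71899916
 -22.55685401]
3.025 [ 0.49997286 -0.13023676  0.29995492]
[ 0.49857584 -0.05519454  0.45870791]
```

View pics/w1.png

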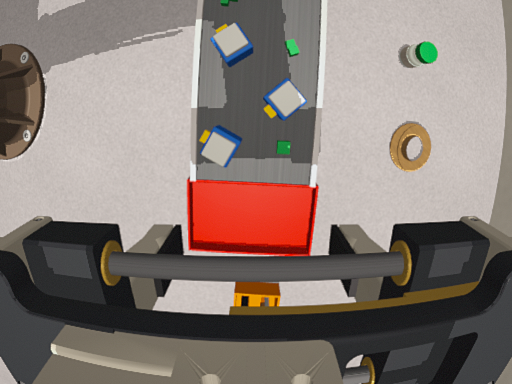

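The wrist view shows boxes at (232,42), (285,98) and (221,146), scrap at (292,47), (283,147) and (226,0), and the bin at (252,215). I'll shift forward so the whole bed and tray are in view.

```bash
cat >> h.py <<'E'
def boxes(p,P,o,D,zb=0.04,dbg=False):
    """list of dict(c,yaw(tab dir),ztop) from lid tops"""
    z=P[...,2]; res=[]
    hh=hsv(p)
    wm=(hh[...,1]<60)&(hh[...,2]>120)&(z>zb+0.049)&(z<zb+0.075)
    ym=mask(p,'yellow')&(z>zb+0.018)&(z<zb+0.040)
    for m,a,ce in blobs(wm,60):
        q=P[m]; zt=np.median(q[:,2])
        q=plane(o,D,zt)[m][:,:2]
        rc=cv2.minAreaRect((q*1000).astype(np.float32))
        c=np.array(rc[0])/1000; 
        y=P[ym][:,:2]; y=y[np.hypot(*(y-c).T)<0.04]
        yaw=np.nan
        if len(y)>3:
            t=np.median(y,0)-c; ty=np.degrees(np.arctan2(t[1],t[0]))
            k=[rc[2]+90*i for i in range(-4,5)]
            yaw=min(k,key=lambda v:abs((v-ty+180)%360-180)); yaw=(yaw+180)%360-180
        else: ty=np.nan
        res.append(dict(c=c,yaw=yaw,ty=ty,zt=zt,size=np.round(rc[1],1),px=ce.round(),a=a,rect=rc[2]))
    return res
def scraps(p,P,o,D):
    r=[]
    for m,a,ce in blobs(mask(p,'green'),15):
        q=P[m]; q=q[~np.isnan(q[:,0])]
        if len(q) and np.median(q[:,2])<0.064: r.append((np.mean(q,0).round(3),q.min(0).round(3),q.max(0).round(3),a,ce.round()))
    return r
E
cat > look.py <<'E'
import sys
from h import *
n=sys.argv[1]; y=float(sys.argv[2]); x=float(sys.argv[3]) if len(sys.argv)>3 else 0.5
robot.goto([x,y,0.33],rot(90)); robot.dwell(0.3); print(robot.read_t())
p,d,P,o,D=cam("wrist"); cv2.imwrite(f"pics/{n}.png",p[:,:,::-1]); np.savez(n+".npz",p=p,d=d,P=P,o=o,D=D)
for b in boxes(p,P,o,D): print({k:(np.round(v,4) if k!='px' else v) for k,v in b.items()})
for s in scraps(p,P,o,D): print(*s)
E
python3 look.py w2 -0.03
```

```text
3.875
{'c': array([0.4688, 0.0298]), 'yaw': np.float64(122.6146), 'ty': np.float64(124.7855), 'zt': np.float64(0.1015), 'size': array([31.7, 31.6]), 'px': array([232., 119.]), 'a': np.int32(577), 'rect': np.float64(32.6146)}
{'c': array([ 0.5349, -0.0428]), 'yaw': np.float64(-139.5338), 'ty': np.float64(-140.0575), 'zt': np.float64(0.1048), 'size': array([32. , 32.5]), 'px': array([283., 174.]), 'a': np.int32(562), 'rect': np.float64(40.4662)}
{'c': array([ 0.453 , -0.1035]), 'yaw': np.float64(149.6457), 'ty': np.float64(150.0469), 'zt': np.float64(0.1056), 'size': array([32.9, 31.8]), 'px': array([223., 217.]), 'a': np.int32(493), 'rect': np.float64(59.6457)}
[0.462 0.105 0.053] [0.449 0.094 0.039] [0.475 0.116 0.057] 168 [230.  67.]
[0.547 0.03  0.055] [0.538 0.017 0.04 ] [0.558 0.041 0.062] 142 [289. 118.]
[ 0.537 -0.108  0.052] [ 0.528 -0.118  0.042] [ 0.546 -0.1    0.054] 143 [280. 207.]
```

View pics/w2.png

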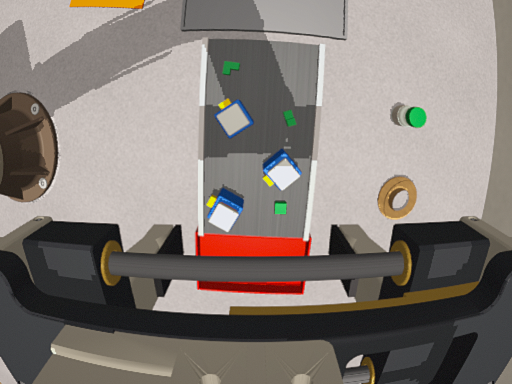

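Lids measure 32 mm with tops at 0.1015–0.1056 m, all as expected and agreeing with scene and side views. Next, bed yaw from its strips, then the tray and mat.

```bash
cat > fix.py <<'E'
from h import *
w=np.load("w2.npz"); p,P,o,D=w['p'],w['P'],w['o'],w['D']
hh=hsv(p); m=(hh[...,1]<60)&(hh[...,2]>120)&(abs(P[...,2]-0.05)<0.005)
for mm,a,ce in blobs(m,150):
    q=plane(o,D,0.05)[mm][:,:2]
    l=cv2.fitLine((q*1000).astype(np.float32),cv2.DIST_L2,0,0.01,0.01).ravel()
    r=cv2.minAreaRect((q*1000).astype(np.float32)); print('strip',a,ce.round(),l.round(4),r)
robot.goto([0.52,0.17,0.36],rot(90)); robot.dwell(0.3)
p,d,P,o,D=cam("wrist"); cv2.imwrite("pics/w3.png",p[:,:,::-1]); np.savez("w3.npz",p=p,d=d,P=P,o=o,D=D)
for m,a,ce in blobs(mask(p,'yellow')&(P[...,2]<0.02),60):
    q=plane(o,D,0.013)[m][:,:2]; print('yellow',a,ce.round(),cv2.minAreaRect((q*1000).astype(np.float32)))
for m,a,ce in blobs(mask(p,'orange')&(P[...,2]>0.022),100):
    q=plane(o,D,0.032)[m][:,:2]; print('orange',a,ce.round(),np.median(P[m],0).round(4),cv2.minAreaRect((q*1000).astype(np.float32)))
print(robot.read_t())
E
python3 fix.py
```

```text
strip 1142 [202. 136.] [5.270000e-02 9.986000e-01 4.169174e+02 1.629500e+00] ((416.60723876953125, -1.176666259765625), (308.4293518066406, 9.414224624633789), 87.00614166259766)
strip 1076 [315. 139.] [ 5.530000e-02  9.985000e-01  5.882367e+02 -2.627300e+00] ((588.0133056640625, -10.544784545898438), (308.0977478027344, 9.788161277770996), 86.88178253173828)
yellow 386 [252. 106.] ((515.6256103515625, 248.88807678222656), (5.069595813751221, 266.57855224609375), 86.77032470703125)
orange 229 [235.  22.] [0.47   0.3881 0.0314] ((501.851318359375, 383.775390625), (22.647811889648438, 110.59605407714844), 70.86449432373047)
5.1
```

View pics/w3.png

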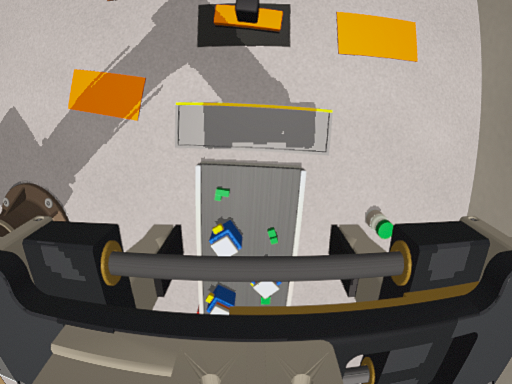

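Bed: centre (0.5023, -0.0058), yaw -3.1°. Tray: centre (0.5136, 0.2114), in line with the bed and 217 mm from its centre. Now I'll press the lids.

```bash
cat > press.py <<'E'
from h import *
robot.move_gripper(0.0)
for c,zt in [((0.469,0.0298),0.1015),((0.5355,-0.0430),0.1048),((0.4535,-0.1035),0.1056)]:
    robot.goto([*c,0.14],rot(90)); f0=robot.read_force()[2]
    robot.servo_line([*c,zt+0.004],speed=0.1)
    log=[]; z=zt+0.003
    while z>0.0905:
        z-=0.0015; robot.servo_line([*c,z],speed=0.03); f=robot.read_force()[2]-f0
        log.append((round(z,4),round(robot.read_position()[2],4),round(f,1)))
        if f>14: break
    print(log)
    robot.servo_line([*c,0.14],speed=0.15)
robot.move_gripper(0.7)
print(robot.read_t())
E
python3 press.py; python3 look.py w4 -0.05
```

```text
[(0.103, np.float64(0.1034), np.float64(-1.3)), (0.1015, np.float64(0.1016), np.float64(-2.0)), (0.1, np.float64(0.1002), np.float64(1.4)), (0.0985, np.float64(0.0986), np.float64(2.4)), (0.097, np.float64(0.097), np.float64(1.2)), (0.0955, np.float64(0.0955), np.float64(1.8)), (0.094, np.float64(0.0951), np.float64(15.2))]
[(0.1063, np.float64(0.1067), np.float64(-0.1)), (0.1048, np.float64(0.1049), np.float64(-0.3)), (0.1033, np.float64(0.1035), np.float64(4.0)), (0.1018, np.float64(0.102), np.float64(2.6)), (0.1003, np.float64(0.1004), np.float64(4.1)), (0.0988, np.float64(0.0989), np.float64(2.9)), (0.0973, np.float64(0.0973), np.float64(3.7)), (0.0958, np.float64(0.0958), np.float64(3.4)), (0.0943, np.float64(0.0952), np.float64(11.5)), (0.0928, np.float64(0.0951), np.float64(23.8))]
[(0.1071, np.float64(0.1074), np.float64(0.8)), (0.1056, np.float64(0.1057), np.float64(0.2)), (0.1041, np.float64(0.1043), np.float64(3.1)), (0.1026, np.float64(0.1028), np.float64(4.0)), (0.1011, np.float64(0.1012), np.float64(3.6)), (0.0996, np.float64(0.0996), np.float64(3.2)), (0.0981, np.float
[... 383 characters left out ...]
p.float64(33.0749)}
{'c': array([ 0.5349, -0.043 ]), 'yaw': np.float64(-139.5982), 'ty': np.float64(-138.9501), 'zt': np.float64(0.0955), 'size': array([31.8, 32.3]), 'px': array([283., 158.]), 'a': np.int32(550), 'rect': np.float64(40.4018)}
{'c': array([ 0.4532, -0.1034]), 'yaw': np.float64(149.2849), 'ty': np.float64(148.8923), 'zt': np.float64(0.0955), 'size': array([33.6, 31.5]), 'px': array([224., 201.]), 'a': np.int32(497), 'rect': np.float64(59.2849)}
[0.465 0.068 0.054] [0.453 0.056 0.04 ] [0.477 0.076 0.057] 151 [232.  78.]
[0.547 0.03  0.056] [0.539 0.019 0.04 ] [0.556 0.041 0.064] 139 [290. 105.]
[ 0.536 -0.109  0.052] [ 0.528 -0.123  0.04 ] [ 0.545 -0.1    0.054] 145 [281. 196.]
```

View pics/w4.png

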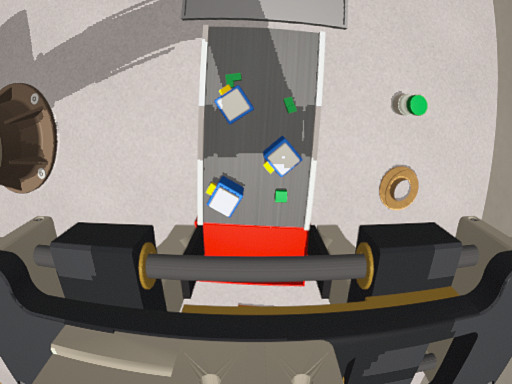

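All three lids reached the hard stop at 0.095 m (11–24 N at contact), and the camera agrees. The scrap at (232,78) was knocked to (0.465, 0.068) but isn't in the way of the fingers. Now I'll place box A.

```bash
cat > place.py <<'E'
import sys
from h import *
TC=np.array([0.5136,0.2114]); ty=-3.15; a=np.radians(ty); ex=np.array([np.cos(a),np.sin(a)]); ey=np.array([-ex[1],ex[0]])
def pick_place(c,yaw,slot):
    ty_=(yaw+180+180)%360-180; Rg=rot(ty_); Rp=rot(ty-90)
    robot.move_gripper(0.65)
    robot.goto([*c,0.15],Rg); robot.servo_line([*c,0.05],speed=0.12)
    robot.move_gripper(0.0); g=robot.read_grip_width(); print('grip mm',g*88)
    if not 0.40<g<0.52: print('BAD GRIP'); return
    robot.servo_line([*c,0.14],speed=0.15)
    t=TC+slot*ex-0.004*ey
    robot.goto([*t,0.10],Rp); robot.servo_line([*t,0.025],speed=0.12)
    f0=robot.read_force()[2]
    robot.servo_line([*t,0.0155],speed=0.03); print('df',robot.read_force()[2]-f0,robot.read_position())
    robot.move_gripper(0.65); robot.servo_line([*t,0.13],speed=0.15); print('t',robot.read_t())
E
python3 - <<'E'
from place import *
pick_place((0.469,0.0296),122.9,-0.075)
E
python3 look.py w5 0.03
```

```text
grip mm 39.99134499192237
df -0.11804652391417139 [0.43858231 0.21168011 0.01552844]
t 28.8917
32.2083
{'c': array([ 0.535 , -0.0424]), 'yaw': np.float64(-139.6214), 'ty': np.float64(-136.9569), 'zt': np.float64(0.0956), 'size': array([32.1, 33.2]), 'px': array([281., 214.]), 'a': np.int32(493), 'rect': np.float64(40.3786)}
{'c': array([ 0.454 , -0.1014]), 'yaw': np.float64(153.4014), 'ty': np.float64(154.3889), 'zt': np.float64(0.0953), 'size': array([31.3, 32.9]), 'px': array([225., 249.]), 'a': np.int32(302), 'rect': np.float64(63.4014)}
[0.464 0.068 0.053] [0.453 0.055 0.039] [0.476 0.077 0.057] 159 [232. 133.]
[0.547 0.03  0.056] [0.539 0.016 0.04 ] [0.555 0.041 0.062] 136 [288. 158.]
[ 0.536 -0.108  0.051] [ 0.528 -0.125  0.039] [ 0.545 -0.1    0.056] 137 [279. 242.]
```

View pics/w5.png

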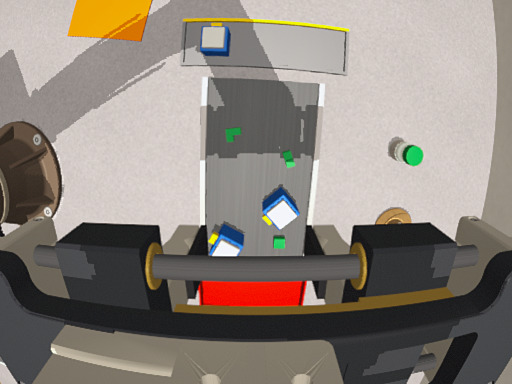

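Box A stands in the tray at (215,40) with its tab toward the yellow wall, and the others haven't moved (box C is partly hidden in this view). Next, the other two.

```bash
python3 - <<'E'
from place import *
pick_place((0.4532,-0.1034),149.4,0.0)
pick_place((0.535,-0.0429),-139.6,0.075)
E
python3 look.py w6 0.03
```

```text
grip mm 40.347065581484124
df 0.1738998721379298 [0.51349029 0.20757779 0.01552023]
t 40.4333
grip mm 39.9504417020262
df -0.054315042800435365 [0.58843275 0.20341962 0.01561407]
t 50.2
53.35
[0.464 0.068 0.054] [0.453 0.056 0.04 ] [0.476 0.077 0.057] 158 [232. 133.]
[0.547 0.03  0.055] [0.539 0.016 0.041] [0.555 0.041 0.063] 136 [288. 158.]
[ 0.536 -0.108  0.051] [ 0.528 -0.124  0.039] [ 0.545 -0.101  0.055] 136 [279. 242.]
```

View pics/w6.png

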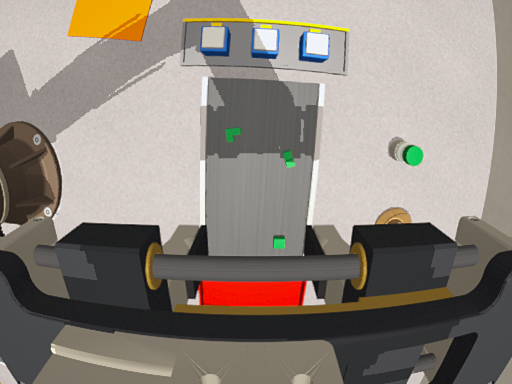

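All three boxes stand in the tray at (215,40), (265,42) and (316,46), tabs on the yellow wall, and three scraps remain on the bed. Now the sweeper and mat.

```bash
cat > mat.py <<'E'
import sys
from h import *
n=sys.argv[1]
robot.goto([0.52,0.27,0.33],rot(90)); robot.dwell(0.3)
p,d,P,o,D=cam("wrist"); cv2.imwrite(f"pics/{n}.png",p[:,:,::-1]); np.savez(n+".npz",p=p,d=d,P=P,o=o,D=D)
z=P[...,2]; xy=P[...,:2]; near=(abs(P[...,0]-0.515)<0.12)&(abs(P[...,1]-0.40)<0.085)
hh=hsv(p)
def rect(m,zz): return cv2.minAreaRect((plane(o,D,zz)[m][:,:2]*1000).astype(np.float32))
for nm,m,zz in [('mat',(hh[...,2]<75)&(z<0.012)&near,0.004),('foot',mask(p,'orange')&(abs(z-0.031)<0.006)&near,0.032),('handle',(hh[...,2]<90)&(z>0.085)&near,0.094)]:
    for mm,a,ce in blobs(m,40): print(nm,a,ce.round(),np.median(P[mm],0).round(4),rect(mm,zz))
for b in boxes(p,P,o,D,zb=0.005): print({k:(np.round(v,4) if k!='px' else v) for k,v in b.items()})
print(robot.read_t())
E
python3 mat.py w7
```

```text
mat 2780 [239.  82.] [0.4879 0.3787 0.0046] ((497.7580871582031, 394.2684020996094), (78.29302215576172, 158.0717315673828), 88.67105102539062)
foot 803 [239.  74.] [0.4807 0.3947 0.0325] ((506.1974182128906, 399.2857971191406), (34.316802978515625, 109.99706268310547), 81.70545196533203)
handle 469 [246.  66.] [0.5069 0.3999 0.0941] ((506.4878845214844, 399.5633239746094), (26.270614624023438, 32.910945892333984), 82.75080871582031)
{'c': array([0.4387, 0.2123]), 'yaw': np.float64(86.3133), 'ty': np.float64(88.2904), 'zt': np.float64(0.0605), 'size': array([33.2, 31.3]), 'px': array([203., 196.]), 'a': np.int32(417), 'rect': np.float64(86.3133)}
{'c': array([0.512 , 0.2073]), 'yaw': np.float64(89.0118), 'ty': np.float64(87.0504), 'zt': np.float64(0.0605), 'size': array([33.2, 30.5]), 'px': array([251., 199.]), 'a': np.int32(427), 'rect': np.float64(89.0118)}
{'c': array([0.5866, 0.2036]), 'yaw': np.float64(85.6594), 'ty': np.float64(87.4871), 'zt': np.float64(0.0605), 'size': array([32.8, 32.8]), 'px': array([300., 202.]), 'a': np.int32(429), 'rect': np.float64(85.6594)}
54.7
```

View pics/w7.png

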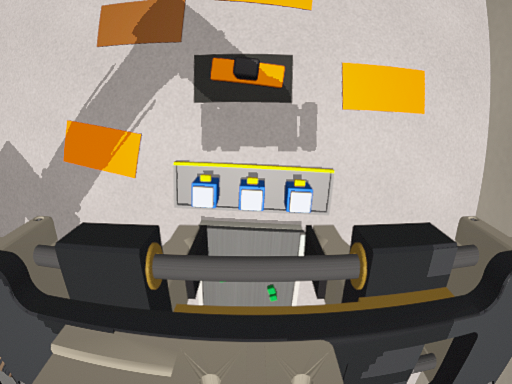

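Sweeper: centre (0.5064, 0.3995), yaw -8°, footprint 110×34 mm. Black mat: centre (0.4978, 0.3943), yaw -1.3°, 158×78 mm. Boxes in the tray have lid tops at 0.060 m, as expected. Next, I'll grip the handle and sweep.

```bash
cat > sw.py <<'E'
from h import *
BC=np.array([0.5023,-0.0058]); by=-3.1; a=np.radians(by); ex=np.array([np.cos(a),np.sin(a)]); ey=np.array([-ex[1],ex[0]])
H=0.045
def B(u,v): return BC+u*ex+v*ey
def sweep(u,v0=0.115,v1=-0.168):
    Rb=rot(by)
    robot.goto([*B(u,v0),0.15],Rb); robot.servo_line([*B(u,v0),0.041+H],speed=0.1)
    print('down',robot.read_force().round(1))
    v=v0
    while v>v1+1e-6:
        v=max(v-0.095,v1); robot.servo_line([*B(u,v),0.041+H],speed=0.09); print(round(v,3),robot.read_force().round(1),robot.read_position().round(4))
    robot.servo_line([*B(u,v1),0.15],speed=0.12)
E
python3 - <<'E'
from sw import *
c=(0.5064,0.3995); Rg=rot(-8.0)
robot.move_gripper(0.7)
robot.goto([*c,0.14],Rg); robot.servo_line([*c,0.004+H],speed=0.1)
robot.move_gripper(0.0); print('grip',robot.read_grip_width()*88)
robot.servo_line([*c,0.16],speed=0.12); print(robot.read_force(),robot.read_grip_width()*88)
sweep(-0.024); print(robot.read_t())
p,d,P,o,D=cam("scene"); cv2.imwrite("pics/s8.png",cv2.resize(p[140:300,110:370,::-1],None,fx=3,fy=3))
p,d,P,o,D=cam("side"); cv2.imwrite("pics/s8b.png",cv2.resize(p[80:300,130:400,::-1],None,fx=2.7,fy=2.7))
E
```

```text
grip 25.805108267754118
[ 0.08840665  0.04753743 -2.31513851] 25.926243090649116
down [-1.4 -0.  -1.3]
0.02 [-0.8 -0.5 -1.5] [0.4796 0.0158 0.086 ]
-0.075 [ 0.4  1.1 -3.3] [ 0.4744 -0.0792  0.086 ]
-0.168 [ 0.5  0.2 -1.7] [ 0.4693 -0.172   0.086 ]
65.6833
```

View pics/s8.png

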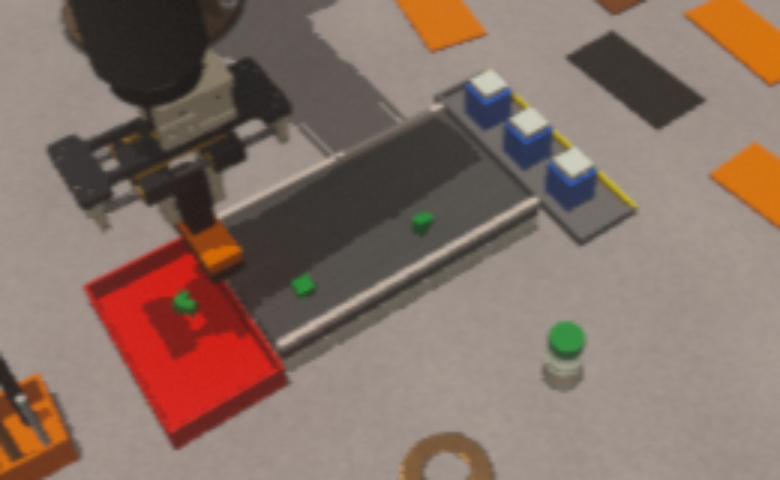

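View pics/s8b.png

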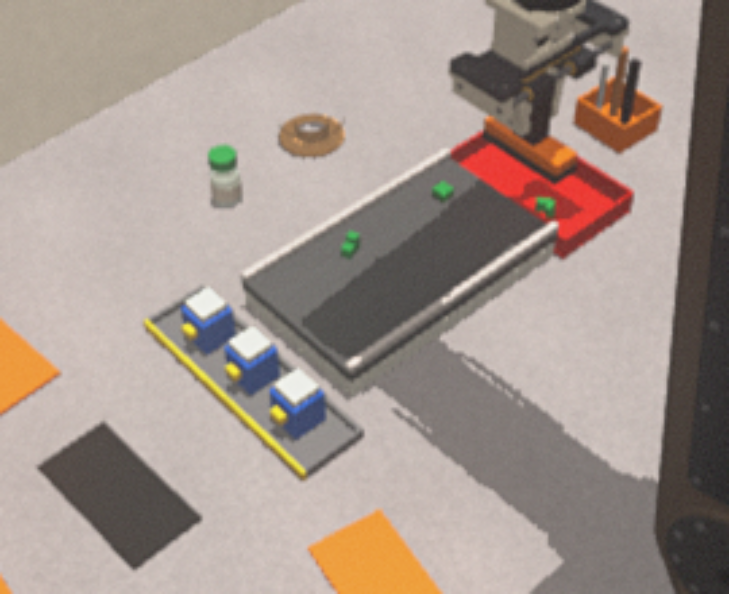

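The first scrap is in the bin at (185,302). Now the second pass.

Run:
```python
from sw import *
sweep(0.024); print(robot.read_t(),robot.read_grip_width()*88)
p,d,P,o,D=cam("scene"); cv2.imwrite("pics/s9.png",cv2.resize(p[140:300,110:370,::-1],None,fx=3,fy=3))
```

```text
down [ 0.3 -0.6 -1.2]
0.02 [ 0.9  0.6 -1.7] [0.5275 0.0132 0.086 ]
-0.075 [-1.   0.7 -1.6] [ 0.5223 -0.0817  0.086 ]
-0.168 [-0.1  0.6 -1.7] [ 0.5172 -0.1745  0.086 ]
71.9667 25.94295424917695
```

View pics/s9.png

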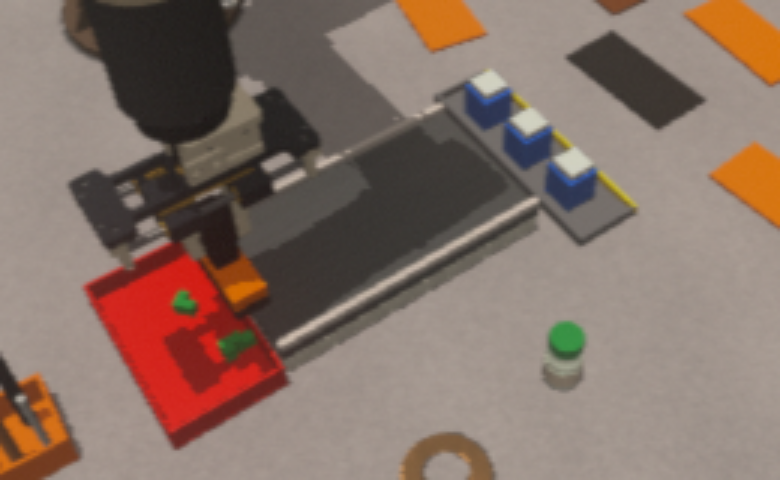

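The bed is clear and all the scrap is in the bin, at about (185,300) and (235,345). Now the block goes back on the mat.

```bash
python3 - <<'E'
from sw import *
c=(0.4978,0.3943); Rm=rot(-1.3)
robot.goto([*B(0.0,-0.0),0.19],Rm)
robot.goto([*c,0.12],Rm); robot.servo_line([*c,0.06],speed=0.1); f0=robot.read_force()[2]
z=0.0535
while z>0.0475:
    robot.servo_line([*c,z],speed=0.03); f=robot.read_force()[2]-f0
    if f>2.0: break
    z-=0.001
print(z,f,robot.read_position())
robot.move_gripper(0.7); robot.servo_line([*c,0.15],speed=0.12); print(robot.read_t())
E
python3 mat.py w10; python3 look.py w11 -0.13
```

```text
0.047499999999999994 1.5777927770307072 [0.49795963 0.39443578 0.0488019 ]
78.4167
mat 2779 [244.  80.] [0.5003 0.3824 0.0046] ((497.7528076171875, 394.30657958984375), (78.58940887451172, 158.161865234375), 88.55506896972656)
foot 970 [239.  78.] [0.4861 0.3892 0.0326] ((498.0533447265625, 393.90106201171875), (34.569400787353516, 109.31271362304688), 88.38298034667969)
handle 489 [240.  71.] [0.4985 0.3939 0.0943] ((497.7933044433594, 393.5570373535156), (25.72722816467285, 32.85374069213867), 89.19990539550781)
{'c': array([0.4377, 0.2122]), 'yaw': np.float64(89.797), 'ty': np.float64(86.7521), 'zt': np.float64(0.0605), 'size': array([32. , 31.7]), 'px': array([203., 197.]), 'a': np.int32(413), 'rect': np.float64(89.797)}
{'c': array([0.5122, 0.2075]), 'yaw': np.float64(89.9067), 'ty': np.float64(88.2012), 'zt': np.float64(0.0605), 'size': array([31.8, 31.9]), 'px': array([251., 200.]), 'a': np.int32(436), 'rect': np.float64(89.9067)}
{'c': array([0.5868, 0.2036]), 'yaw': np.float64(86.9355), 'ty': np.float64(87.0804), 'zt': np.float64(0.0605), 'size': array([33.2, 32.9]), 'px': array([300., 202.]), 'a': np.int32(430), 'rect': np.float64(86.9355)}
80.3167
82.1
[ 0.531 -0.189  0.021] [ 0.524 -0.203  0.009] [ 0.539 -0.175  0.026] 150 [275. 191.]
[ 0.457 -0.204  0.018] [ 0.445 -0.214  0.011] [ 0.47  -0.196  0.021] 115 [231. 199.]
```

View pics/w10.png

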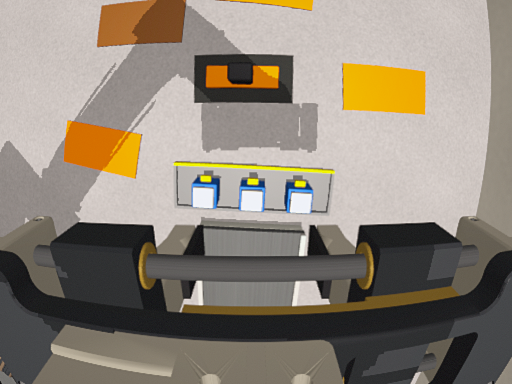

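View pics/w11.png

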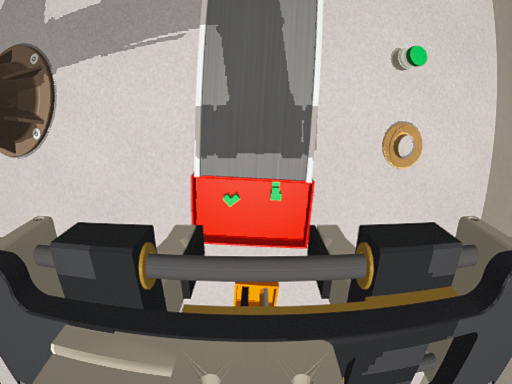

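The block, mat and boxes look right. The bin blob at (275,191) should be two scraps touching, so I'll enlarge it to check.

Run:
```python
import cv2,numpy as np
a=cv2.imread('pics/w11.png')[165:255,180:325]; cv2.imwrite('pics/c11.png',cv2.resize(a,None,fx=5.4,fy=5.4,interpolation=cv2.INTER_CUBIC))
from h import *
robot.goto([0.5,-0.25,0.36],rot(90)); robot.dwell(.2)
p,d,P,o,D=cam("wrist"); cv2.imwrite("pics/c12.png",cv2.resize(p[60:220,150:360,::-1],None,fx=3.5,fy=3.5,interpolation=cv2.INTER_CUBIC))
for s in scraps(p,P,o,D): print(*s)
```

```text
[ 0.531 -0.189  0.021] [ 0.524 -0.204  0.012] [ 0.539 -0.172  0.026] 153 [275. 116.]
[ 0.458 -0.205  0.019] [ 0.446 -0.214  0.016] [ 0.471 -0.197  0.02 ] 90 [231. 126.]
```

View pics/c11.png

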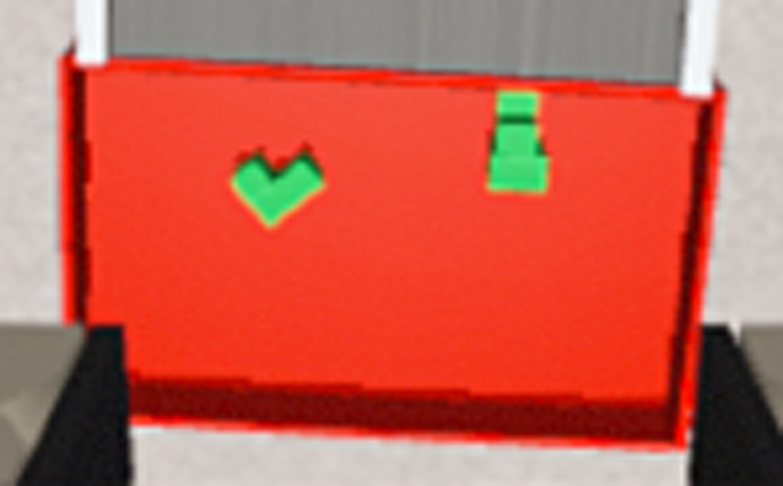

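View pics/c12.png

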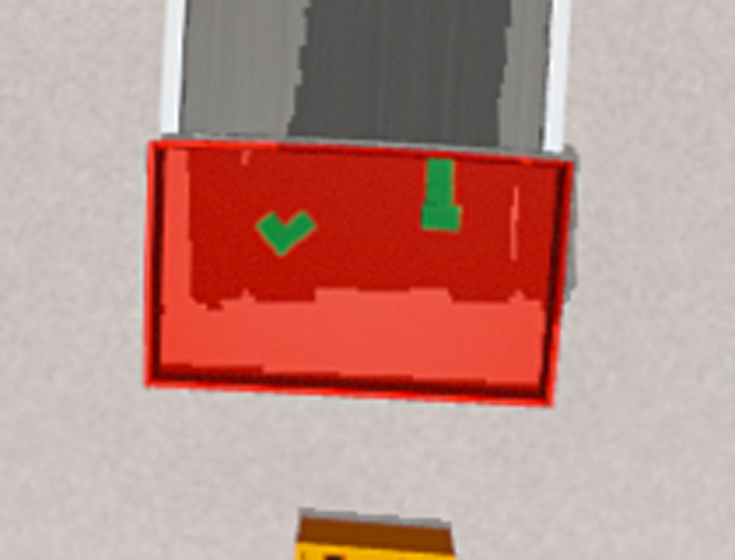

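The right-hand green blob is about 31 mm long, and no single scrap exceeds 22 mm, so it is two scraps touching. All three are inside the bin below the rim. The bed is clear and the arm is away from everything, so I'll hand in.

Run:
```python
from h import *
robot.goto([0.5,-0.1,0.36],rot(90)); print(robot.read_t()); robot.job_done()
```

```text
90.3833
the job is handed in; nothing more can be done
```

The job is done and handed in at 90 s of the 210 s allowed; the rig gives no verdict.

I pressed the three lids onto their stops, then stood the boxes in the tray with their tabs to the yellow wall. I swept the three scraps into the bin in two passes and put the block back on the black mat.

My last checks:
- **Lids:** the stop was felt at 0.095 m on the bed. In the tray the lid tops read 0.0605 m against an expected 0.060 m.
- **Boxes:** all three stand upright in the tray, within 1–2 mm of where I aimed. Their yaw readings are 87–90° against a tray direction of about 87°, with a few degrees of scatter between pictures.
- **Bed and scrap:** the bed is clear. Two of the scraps in the bin touch and show as one green blob about 31 mm long; that is too long for a single piece, so I counted it as two.
- **Block:** centred on the mat within 1 mm and parallel to it, with margins of at least 20 mm all round.
- **Other things:** the glue, spool and holder look unmoved by eye; I did not remeasure them. One scrap was knocked about 4 cm aside during the run and was swept up from there.

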